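# Square a sign blank against the pop-up stops, then put the stops away

## Robot

A 7-joint arm with a two-finger parallel gripper is mounted at the origin on the work surface. World frame = base frame: x ahead of the robot, y to its left, z up, the work surface at z = 0. Lengths are in mm, angles in rad, forces in N, time in s.
With the tool pointing down it reaches from about 425 to 975 mm from the base axis. Payload 16.7 kg.
Tool frame: the origin (TCP) lies on the centre line of the jaws, within the pads' length; the fingertips stand 11 mm ahead of it and the grasp point (between the pads) lies 8 mm behind it; z points along the fingers, y is the line along which they close (so a half turn about z gives the same grasp; the last joint's range is limited). The gripper opens to 85 mm and grips with 20 to 120 N. Pads are 22 mm wide; open, the fingers measure 114 mm over their backs; the gripper's body (76 mm by 85 mm) begins 54 mm behind the grasp point. The pads swing forward as they close: fully open they stand 13 mm farther back than shut.
Start: joints at [-1.427, 0.426, 0.074, 1.606, -0.034, 1.111, -0.067], TCP at [194.834, 646.233, 242.302] pointing down, gripper open.
Joint ranges: [-2.85, 2.85], [-0.5, 2.14], [-1.23, 1.37], [0.21, 2.46], [-1.02, 4.16], [0.16, 2.05], [-2.73, 2.73]. Speed limits (rad/s): [1.89, 1.89, 2.39, 2.39, 3.01, 3.01, 3.01].

## Interface

Orientations are given as a unit quaternion [x, y, z, w].
In Python, from rig import bot, get_image, get_calibration gives the robot as it stands.
- The arm moves only by the tool play_rows, never from a script. Its argument "motion" is one flat list of numbers, 7 for each row, row after row: the shift along the world's x, y, z in mm, then the turn, a rotation vector about the world's x, y, z in rad, then the finger opening in mm, from 0 to 85.4. A call has exactly 5 rows; each row shifts and turns the commanded pose from where the row before left it; what a row does not reach is not made up. A row lasts 1/12 s, in which the tool goes at most 41.7 mm and 7.16 degrees, less where a joint would pass 70% of its speed; a pose out of reach is approached as far as the arm can. A call is refused whole if a number of a shift passes 41.7 or a number of a turn 0.125, either way. A call with a gripper value outside its range is refused whole. The fingers move at their own pace and stop on an object; the grip force is fixed at half the most. Time passes only in rows, so rows that do not move let the fingers close, or fill a call up. It gives the time, the measured TCP pose, the force, the opening and the grip force at its end, in the units of the state.
- bot.sense(): the state, without advancing time (a new reading comes with each control period).
- get_image(name): name is "scene" or "top" or "wrist"; returns the picture (480x640x3 uint8, blue, green, red); there is no depth.
- get_calibration(name): a dict with "fov_y" (degrees; the focal length in pixels is half the picture's height over the tangent of half this angle, whatever the lens; pixels are square), "cx", "cy" (the principal point, pixels), "rvec" (rotation vector, rad) and "tvec" (3), from world to camera coordinates, as OpenCV has them. Camera axes: x right, y down, z forward; pixel columns grow to the right and rows downward; lengths in mm; the calibration is good to about 2 mm. A picture is of the moment at which its call begins: read the wrist's pose just before it. get_calibration takes no time and is no camera call; for the wrist camera it gives the pose at the moment of the call.
- bot.close_job(): hands the job in; it is judged then, once.
The state is a dict: "clock": time; "q": joint angles; "qd": joint speeds; "effort": joint torques, N m; "tcp_pos": TCP position; "eef_rot": TCP orientation; "wrist_force": force on the tool from outside, world axes, zero at the start; "moment": the same for the moment, N m; "width": finger opening in mm; "grip_force": force on a finger pad.
Only numpy, scipy, OpenCV 4.12 (cv2) and the standard library are available. Lean on these libraries where they do the work, as an engineer would, in place of code of your own. Each camera call takes 0.05 s, during which the arm holds its last target. There are 200 camera calls.

## Task

Set the white sign blank up for cutting: with both pop-up stops at the far edge of the fixture board standing up, slide the blank on the board until it sits square, hard against both stops and against the side fence. Then press both stops back down so that they stay latched flush with the board, without shifting the blank. The stops are push-push catches and one has been left down, so check where each one ends up; do not force them, and leave the other things lying around where they are.

Things in the scene. Friction and masses are not known exactly. Their poses are not given: they have to be found in the camera images.
- bed: the fixture board, screwed down: 200 x 360 mm, top face 45 mm above the table. Origin: centre of its underside. x points to the far edge (away from the robot), y to the left edge, z up. A low aluminium side fence, 12 mm high, is fixed along its left edge: face at y = +160 mm, from x = -60 to +90. The two stops' faces stand just outside its far edge, at x = +100.5; middles y = +5 and y = +125.
- blank_center (a point): the sign blank, a loose white-faced board 120 (x) x 190 (y) x 18 mm, 0.25 to 0.43 kg, flat on the fixture board clear of stops and fence; too wide to grasp, slide it by its edges. Point: its centre, half-way up, 54 mm above the table; axes along its sides. Against stops and fence its centre is at x = +40, y = +65 mm in the fixture board's frame, axes parallel to the board's.
- plunger_a (a joint): how far stop a is pressed down, m: 0 = fully up, 24 mm above the board's top; 0.024 = latched, flush with it; 0.0315 = hard end, 7 mm below flush. Push-push catch: press it to the hard end (past 0.030) and let go, and it changes from up to latched or from latched to up; a shorter press changes nothing. Its spring asks 2 N at the top, 5 N at the bottom; well above that (10 to 12 N) the end is felt.
- plunger_a_top (a point): centre of the top of stop a's aluminium block, 36 mm deep (board's x), 64 mm long (board's y); it rides with the stop. Let into the top, behind a 6 mm metal strip on the blank's side, is a black rubber press pad 28 x 60 mm, its centre 3.5 mm further out; it gives about 1 mm per 6 N, 4 mm at most. Place: board's x = +118.5. Stops a and b are alike; which is at which place varies.
- stop_a: the black steel housing of stop a, bolted to the board's far edge: its rim is 11 mm below the board's top, its latch case (44 mm long, 39 to 55 mm beyond the board's edge) ends 1 mm below the board's top. Origin: on the table under the board's far edge, at the stop's middle; axes as the board's.
- plunger_b (a joint): the same for stop b: 0 = fully up, 0.024 = latched flush, 0.0315 = hard end; same catch, same forces. At the start one stop is down and the other up.
- plunger_b_top (a point): the same for stop b.
- stop_b: the black steel housing of stop b, bolted to the board's far edge: its rim is 11 mm below the board's top, its latch case (44 mm long, 39 to 55 mm beyond the board's edge) ends 1 mm below the board's top. Origin: on the table under the board's far edge, at the stop's middle; axes as the board's.
- tape_roll: bystander: a roll of masking tape, 80 mm across, 24 mm high, lying on the near right corner of the fixture board. Origin: centre of its underside.
- spanner: bystander: a spanner 190 mm long lying on the table to the right of the fixture board. Origin: middle of its underside.
- tool_holder: bystander: a steel cutter holder 50 mm across, 112 mm high, standing beyond the board's far edge, right of the stops. Origin: centre of its underside.
- try_square: bystander: a try square, 100 mm stock and 160 mm blade, lying on the table left of the board. Origin: underside of the stock's middle.
- glue_bottle: bystander: a white glue bottle, 60 mm across, 170 mm high, standing on the table left of the board. Origin: centre of its underside.
- screwdriver: bystander: a black screwdriver 200 mm long lying near the robot, right. Origin: middle of its underside.
- spray_can: bystander: a grey spray can, 66 mm across, 190 mm high, standing on the table, right. Origin: centre of its underside.
Mind the look-alikes: they are no part of the job. Leave any purple or red look-alike of the part that bears blank_center alone.

How it is judged (in metres and radians):
On the way:
1. both stops are up and the blank is square and hard against both stops and the fence (value of joint each of plunger_a, plunger_b below 0.003 m and x of blank_center in the frame of bed above 0.038 m and y of blank_center in the frame of bed above 0.063 m and z of blank_center in the frame of bed below 0.057 m and angle between the x axis of blank_center and the x axis of bed, either way round below 0.025 rad), for 0.2 s.
At the end, for the whole second after the job is handed in: both stops are latched down within 2.5 mm of flush (joint 0.0225 to 0.0265 m) and at rest, and the blank lies flat on the board within 3 mm and 0.03 rad of its squared place, where the stops had held it (stage: within 2 mm and 0.025 rad, stops up) (value of joint plunger_a between 0.0225 and 0.0265 m and value of joint plunger_b between 0.0225 and 0.0265 m and x of blank_center in the frame of bed between 0.037 and 0.043 m and y of blank_center in the frame of bed between 0.062 and 0.068 m and z of blank_center in the frame of bed between 0.051 and 0.057 m and angle between the x axis of blank_center and the x axis of bed, either way round below 0.03 rad and velocity of joint each of plunger_a, plunger_b below 0.01 m/s); the robot touches nothing.
It fails at once if the board or a stop is forced with more than 60 N (contact force between any of the fingers, the arm and bed above 60 N or contact force between any of the fingers, the arm and stop_a above 60 N or contact force between any of the fingers, the arm and stop_b above 60 N).
It fails at once if a bystander is moved more than 25 mm (distance of any of tape_roll, spanner, tool_holder, try_square, glue_bottle, screwdriver, spray_can from where it was at the start of the episode above 0.025 m).
It also fails if it takes over 72 s, if anything falls off the work surface, if the arm or the gripper's body presses on something with over 40 N, if the wrist force passes 120 N, or if a joint passes its speed limit or range.

## Working session

There is one attempt and no reset: what is moved stays moved. The work goes in short steps, Python scripts to look and compute and a tool call to move; the robot and the scene stay as the last step left them, time stands still between calls to the robot, and variables do not carry over. Pictures are saved under pics/ and viewed, at most 11 in all, crops included, and the job is handed in when it is done.

Besides the shell and the picture viewer there is one more tool, called as name(argument=value, ...), one argument or row to a line, values as JSON. play_rows: Moves the arm, as the interface text tells. Its arguments: {"type":"object","properties":{"motion":{"type":"array","items":{"type":"number"}}},"required":["motion"]}

```bash
mkdir -p pics; ls
python3 - <<'E'
from rig import bot,get_image,get_calibration
import cv2
print(bot.sense())
for n in("scene","top"):
    cv2.imwrite(f"pics/{n}0.png",get_image(n)); print(get_calibration(n))
E
```

```text
pics
{'clock': 0.0, 'q': array([-1.42747497,  0.42673416,  0.07385843,  1.60660951, -0.03410476,
        1.11080847, -0.06710639]), 'qd': array([-0.00105905, -0.00064341, -0.00023574,  0.00059886, -0.00097668,
        0.00055435, -0.00029879]), 'effort': array([-1.76875824e-04, -9.49855757e+01,  3.76046151e+00, -4.63513863e+01,
        1.91699975e-02,  1.04521005e-02,  1.59013888e-05]), 'tcp_pos': array([194.75739178, 645.8773574 , 241.60827163]), 'eef_rot': array([ 1.45911435e-01,  9.89297443e-01, -6.48165983e-04, -4.75071578e-05]), 'wrist_force': array([-0.02626702, -0.80490603, -1.08188086]), 'moment': array([-0.0334838 ,  0.04360069,  0.0065367 ]), 'grip_force': 0.0, 'width': 85.34413032088159}
{'fov_y': 42.56237545128646, 'cx': 314.10124292691216, 'cy': 241.4479877659508, 'rvec': array([ 2.04829078,  0.68726155, -0.3463366 ]), 'tvec': array([-375.27268981, -137.16360277, 1815.07713168])}
{'fov_y': 51.34382938556047, 'cx': 327.5478618587529, 'cy': 240.3448114949942, 'rvec': array([ 2.14814295, -2.19233183,  0.14003061]), 'tvec': array([ -65.72907722,  497.47577964, 1082.35378498])}
```

View pics/scene0.png

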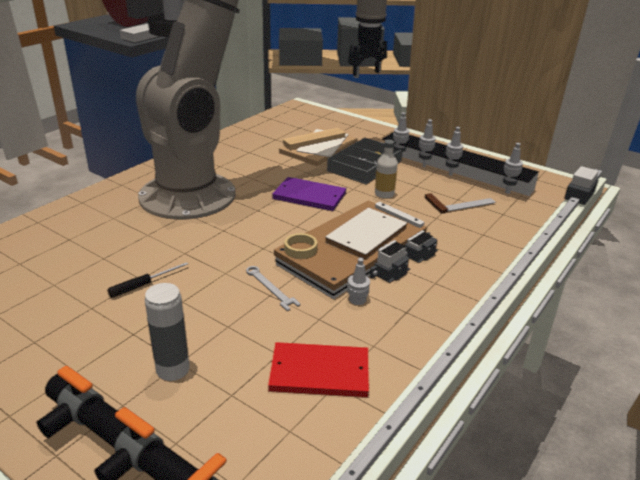

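View pics/top0.png

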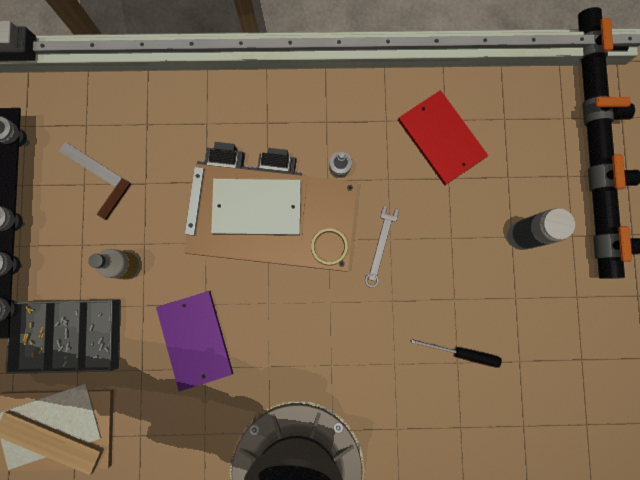

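Candidates for the blank in the top view are the white board at (256,207), the purple one at (195,340) and the red one at (443,138). I choose the white one, which lies on the brown fixture board. The stops are at about (223,157) and (276,160). Next I check this in a close crop.

```bash
cat > h.py <<'E'
import cv2,numpy as np
from rig import bot,get_image,get_calibration
def cal(n):
    c=get_calibration(n); f=240/np.tan(np.radians(c['fov_y']/2))
    K=np.array([[f,0,c['cx']],[0,f,c['cy']],[0,0,1]]); R=cv2.Rodrigues(c['rvec'])[0]
    return K,R,np.asarray(c['tvec'],float)
def ray(n,uv,z,c=None):
    K,R,t=c or cal(n); uv=np.atleast_2d(np.asarray(uv,float))
    d=(R.T@np.linalg.inv(K)@np.c_[uv,np.ones(len(uv))].T).T; o=-R.T@t
    return o+d*((z-o[2])/d[:,2])[:,None]
def proj(n,P,c=None):
    K,R,t=c or cal(n); q=(K@(R@np.atleast_2d(P).T+t[:,None])).T
    return q[:,:2]/q[:,2:]
def quad(mask):
    cs=cv2.findContours(mask,cv2.RETR_EXTERNAL,cv2.CHAIN_APPROX_NONE)[0]
    c=max(cs,key=cv2.contourArea); return cv2.minAreaRect(c),c
E
python3 - <<'E'
from h import *
im=cv2.imread('pics/top0.png'); a=im[135:285,170:370]
cv2.imwrite('pics/crop1.png',cv2.resize(a,(800,600),interpolation=cv2.INTER_CUBIC))
hsv=cv2.cvtColor(im,cv2.COLOR_BGR2HSV)
m=cv2.inRange(im,(170,180,180),(255,255,255)); m[:,:205]=0;m[:170]=0;m[260:]=0;m[:,330:]=0
r,c=quad(m); print(r)
print(ray('top',cv2.boxPoints(r),63).round(1),ray('top',[r[0]],63))
print('board corners',ray('top',[(200,163),(358,180),(352,270),(185,252)],45).round(1))
E
```

```text
Traceback (most recent call last):
  File "h.py", line 16, in quad
    c=max(cs,key=cv2.contourArea); return cv2.minAreaRect(c),c
ValueError: max() iterable argument is empty
```

View pics/crop1.png

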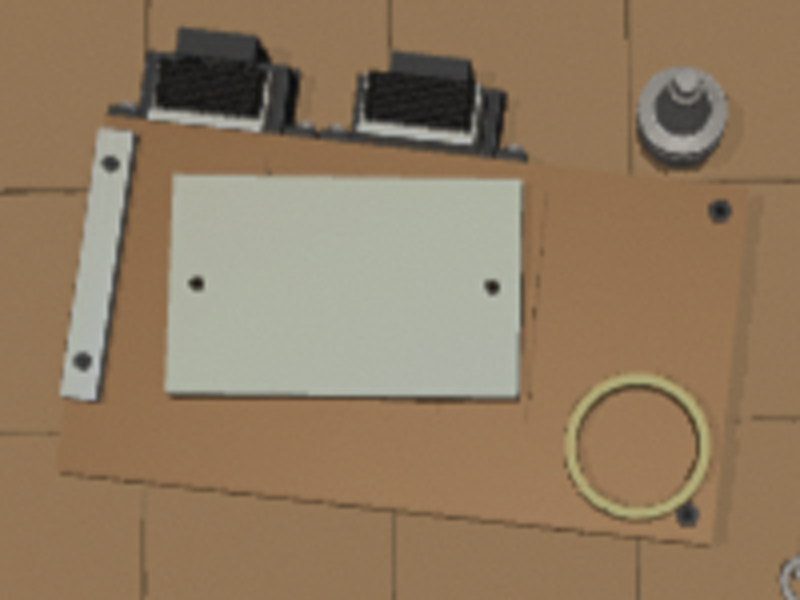

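The crop shows the white blank at crop (345,287). The fence is on the left, with its face running (134,133)–(98,400). The stops' rubber pads are at (212,85) and (420,98), the tape at (638,447) and the holder at (683,115). Now I fit the board's pose.

```bash
cat >> h.py <<'E'
def rigid(L,W):
    L=np.asarray(L,float)[:,:2];W=np.asarray(W)[:,:2];l=L.mean(0);w=W.mean(0)
    a,b=L-l,W-w; th=np.arctan2((a[:,0]*b[:,1]-a[:,1]*b[:,0]).sum(),(a*b).sum())
    R=np.array([[np.cos(th),-np.sin(th)],[np.sin(th),np.cos(th)]]); t=w-R@l
    return th,R,t,((R@L.T).T+t-W)
def blankquad(im,poly):
    m=((im.min(2)>120)&(im.max(2).astype(int)-im.min(2)<45)).astype(np.uint8)*255
    k=np.zeros_like(m);cv2.fillPoly(k,[np.int32(poly)],255); return quad(m&k)
E
python3 - <<'E'
from h import *
im=cv2.imread('pics/top0.png'); c=cal('top')
o=np.array([170,135]); f=lambda *p:(np.array(p)+.0)/4+o-.375
W=np.r_[ray('top',f((60,475),(712,546),(748,187)),45,c),ray('top',f((134,133),(98,400)),57,c)]
th,R,t,e=rigid([(-100,180),(-100,-180),(100,-180),(90,160),(-60,160)],W)
print('bed',th,t,e.round(1))
r,cc=blankquad(im,f((140,150),(560,150),(530,420),(110,420)))
b=cv2.boxPoints(r);w=ray('top',b,63,c)[:,:2]
print(r,w.round(1)); ctr=w.mean(0); print('ctr',ctr,'in bed',R.T@(ctr-t))
d=w[1]-w[0];print('edge lens',np.linalg.norm(d),np.linalg.norm(w[2]-w[1]),'angs',np.arctan2(*d[::-1]),np.arctan2(*(w[2]-w[1])[::-1]))
# stops: strip's face edge predicted for up (z=69) and down(45)
for y in(125,5):
  for z in(69,45):
    P=[np.r_[R@np.array(q)+t,z] for q in((100.5,y+32),(100.5,y-32),(136.5,y))]
    print(y,z,((proj('top',P,c)-o+.375)*4).round(0).tolist())
E
```

```text
bed -0.12787173196891116 [548.66243176  46.97348006] [[ 0.7  2.1]
 [ 0.7 -0.9]
 [-0.  -1.3]
 [-0.  -0.3]
 [-1.4  0.4]]
((255.0, 206.0), (54.0, 88.0), 90.0) [[631.6 175.9]
 [628.2 -15.8]
 [509.3 -14. ]
 [512.9 175.2]]
ctr [570.52367969  80.33265284] in bed [17.42868289 35.87463703]
edge lens 191.63558502733207 118.94944574393621 angs -1.5885139612892998 3.12688197146914
125 69 [[138.0, 109.0], [255.0, 122.0], [205.0, 52.0]]
125 45 [[148.0, 121.0], [262.0, 133.0], [213.0, 64.0]]
5 69 [[357.0, 133.0], [474.0, 146.0], [423.0, 75.0]]
5 45 [[362.0, 144.0], [477.0, 156.0], [427.0, 88.0]]
```

The left stop (y=125) is down and the right one (y=5) is up. The blank is at bed (17,36) with a yaw error of about +0.11. I'll close the fingers and go over the left stop's pad.

play_rows(
  motion=[24.5,-24.5,0,0,0,0.008,0,24.5,-24.5,0,0,0,0.008,0,24.5,-24.5,0,0,0,0.008,0,24.5,-24.5,0,0,0,0.008,0,24.5,-24.5,0,0,0,0.008,0],
)

```text
clock: 0.52
tcp_pos: [318.2, 522.3, 242.0]
eef_rot: [0.126, 0.992, -0.0, -0.0]
wrist_force: [0.5, 0.8, 0.1]
width: 25.7
grip_force: 0.0
```

play_rows(
  motion=[24.5,-24.5,0,0,0,0.008,0,24.5,-24.5,0,0,0,0.008,0,24.5,-24.5,0,0,0,0.008,0,24.5,-24.5,0,0,0,0.008,0,24.5,-24.5,0,0,0,0.008,0],
)

```text
clock: 0.93
tcp_pos: [440.7, 399.7, 242.2]
eef_rot: [0.106, 0.994, -0.0, -0.0]
wrist_force: [1.0, 1.4, -0.5]
width: 0.2
grip_force: 0.0
```

play_rows(
  motion=[24.5,-24.5,0,0,0,0.008,0,24.5,-24.5,0,0,0,0.008,0,24.5,-24.5,0,0,0,0.008,0,24.5,-24.5,0,0,0,0.008,0,24.5,-24.5,0,0,0,0.008,0],
)

```text
clock: 1.35
tcp_pos: [563.2, 277.3, 242.1]
eef_rot: [0.086, 0.996, -0.0, -0.0]
wrist_force: [0.4, 1.2, 0.7]
width: -0.0
grip_force: 0.0
```

play_rows(
  motion=[24.5,-24.5,0,0,0,0.008,0,24.5,-24.5,0,0,0,0.008,0,24.5,-24.5,0,0,0,0.008,0,24.5,-24.5,0,0,0,0.008,0,24.5,-24.5,0,0,0,0.008,0],
)

```text
clock: 1.77
tcp_pos: [685.7, 154.9, 242.0]
eef_rot: [0.066, 0.998, -0.0, -0.0]
wrist_force: [-0.4, 0.3, 0.1]
width: 0.0
grip_force: 0.0
```

play_rows(
  motion=[0,0,-25,0,0,0,0,0,0,-25,0,0,0,0,0,0,-25,0,0,0,0,0,0,-20,0,0,0,0,0,0,0,0,0,0,0],
)

```text
clock: 2.18
tcp_pos: [682.4, 155.7, 142.5]
eef_rot: [0.066, 0.998, -0.001, -0.003]
wrist_force: [-0.9, -0.3, -0.4]
width: -0.1
grip_force: 0.0
```

```bash
cat >> h.py <<'E'
TH=-0.1279;T=np.array([548.7,47.0]);RB=np.array([[np.cos(TH),-np.sin(TH)],[np.sin(TH),np.cos(TH)]])
def b2w(p): return RB@np.array(p,float)+T
def w2b(p): return RB.T@(np.array(p)[:2]-T)
def st():
    from scipy.spatial.transform import Rotation as Ro
    s=bot.sense(); M=Ro.from_quat(s['eef_rot']).as_matrix()
    print('t',round(s['clock'],2),'tcp',s['tcp_pos'].round(1),'bed',w2b(s['tcp_pos']).round(1),'yerr',round(np.arctan2(M[1,1],M[0,1])-np.pi/2-TH,4),'z',M[:,2].round(3),'F',s['wrist_force'].round(1),'w',round(s['width'],1)); return s
E
python3 - <<'E'
from h import *
st(); cv2.imwrite('pics/w1.png',get_image('wrist'))
print('goal',b2w((122,125)))
for q in [(100,157,45),(100,93,45),(122,125,45),(100,180,45)]:
  print(q,proj('wrist',[np.r_[b2w(q[:2]),q[2]]]).round(0))
im=cv2.imread('pics/top0.png')
print('tape',w2b(ray('top',[(329,246.5)],65)[0]),'holder',w2b(ray('top',[(340,157)],112)[0]))
E
```

```text
t 2.18 tcp [682.4 155.7 142.5] bed [118.8 124.9] yerr -0.0048 z [-0.006 -0.002 -1.   ] F [-0.9 -0.3 -0.4] w -0.1
goal [685.64744383 155.4176998 ]
(100, 157, 45) [[370. 223.]]
(100, 93, 45) [[261. 224.]]
(122, 125, 45) [[316. 259.]]
(100, 180, 45) [[409. 223.]]
tape [ -53.63337682 -132.99941824] holder [ 131.68505742 -135.60331103]
```

View pics/w1.png

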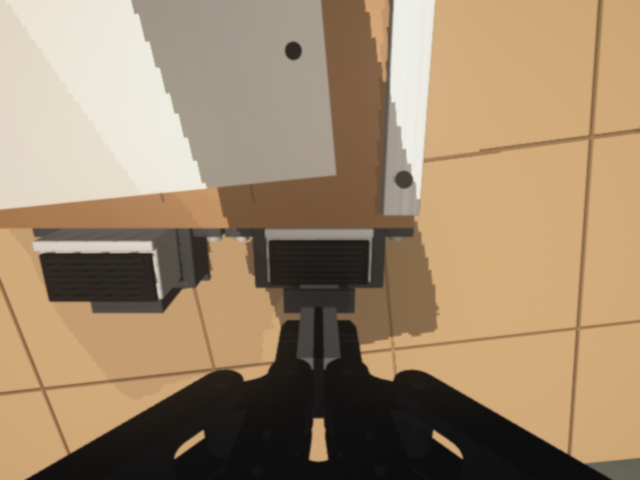

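The left stop's pad is centred at (319,261), the right stop's at (100,277), and the blank's far-left corner is at (335,174). All of it sits about 2 mm further out than my fit, so I'll add a small correction. Then I press the left stop.

play_rows(
  motion=[2.5,1,-20,0,0,0,0,0,0,-25,0,0,0,0,0,0,-25,0,0,0,0,0,0,-8,0,0,0,0,0,0,0,0,0,0,0],
)

```text
clock: 2.65
tcp_pos: [686.7, 157.2, 68.5]
eef_rot: [0.066, 0.998, -0.0, -0.001]
wrist_force: [0.1, -0.2, -0.0]
width: 0.3
grip_force: 0.0
```

play_rows(
  motion=[0,0,-2,0,0,0,0,0,0,-2,0,0,0,0,0,0,-2,0,0,0,0,0,0,-1,0,0,0,0,0,0,0,0,0,0,0],
)

```text
clock: 3.07
tcp_pos: [687.5, 157.3, 62.8]
eef_rot: [0.066, 0.998, 0.0, 0.0]
wrist_force: [-0.7, 0.2, 0.6]
width: 0.1
grip_force: 0.0
```

```bash
python3 -c "
from h import *
st()"
```

```text
t 3.07 tcp [687.5 157.3  62.8] bed [123.6 127.1] yerr -0.0049 z [ 0.001  0.    -1.   ] F [-0.7  0.2  0.6] w 0.1
```

play_rows(
  motion=[0,0,-2,0,0,0,0,0,0,-2,0,0,0,0,0,0,-2,0,0,0,0,0,0,0,0,0,0,0,0,0,0,0,0,0,0],
)

```text
clock: 3.48
tcp_pos: [687.3, 157.2, 56.2]
eef_rot: [0.066, 0.998, -0.0, -0.0]
wrist_force: [-0.6, 0.8, 0.5]
width: 0.1
grip_force: 0.1
```

play_rows(
  motion=[0,0,-2,0,0,0,0,0,0,-2,0,0,0,0,0,0,-2,0,0,0,0,0,0,0,0,0,0,0,0,0,0,0,0,0,0],
)

```text
clock: 3.9
tcp_pos: [687.4, 157.3, 50.3]
eef_rot: [0.066, 0.998, 0.0, -0.0]
wrist_force: [-1.3, 0.2, 4.7]
width: 0.1
grip_force: 2.1
```

play_rows(
  motion=[0,0,-1,0,0,0,0,0,0,-1,0,0,0,0,0,0,-1,0,0,0,0,0,0,0,0,0,0,0,0,0,0,0,0,0,0],
)

```text
clock: 4.32
tcp_pos: [687.4, 157.2, 47.6]
eef_rot: [0.066, 0.998, 0.0, 0.0]
wrist_force: [-2.7, -0.6, 8.1]
width: -0.3
grip_force: 3.8
```

play_rows(
  motion=[0,0,-1,0,0,0,0,0,0,-1,0,0,0,0,0,0,0,0,0,0,0,0,0,0,0,0,0,0,0,0,0,0,0,0,0],
)

```text
clock: 4.73
tcp_pos: [687.5, 157.3, 46.3]
eef_rot: [0.066, 0.998, 0.0, 0.0]
wrist_force: [-5.7, -0.2, 16.0]
width: -0.2
grip_force: 7.8
```

The end was felt at 16 N. I release it, then go behind the blank's near edge at bed (-72,45).

play_rows(
  motion=[0,0,6,0,0,0,0,0,0,8,0,0,0,0,0,0,12,0,0,0,0,0,0,20,0,0,0,0,0,0,20,0,0,0,0],
)

```text
clock: 5.15
tcp_pos: [687.0, 157.0, 112.2]
eef_rot: [0.066, 0.998, -0.0, -0.0]
wrist_force: [0.4, -1.0, 0.9]
width: -0.1
grip_force: 0.0
```

play_rows(
  motion=[-20,-5,10,0,0,0,0,-25,-7,10,0,0,0,0,-25,-7,10,0,0,0,0,-25,-7,10,0,0,0,0,-20,-5,0,0,0,0,0],
)

```text
clock: 5.57
tcp_pos: [571.5, 125.6, 153.7]
eef_rot: [0.067, 0.998, 0.001, 0.001]
wrist_force: [1.7, 0.6, 0.1]
width: 0.2
grip_force: 0.0
```

play_rows(
  motion=[-20,-5,0,0,0,0,0,-25,-7,0,0,0,0,0,-25,-7,0,0,0,0,0,-18,-5,0,0,0,0,0,0,0,0,0,0,0,0],
)

```text
clock: 5.98
tcp_pos: [481.2, 101.0, 151.9]
eef_rot: [0.067, 0.998, 0.0, -0.001]
wrist_force: [1.6, -0.9, 0.2]
width: -0.2
grip_force: 0.0
```

```bash
sed -i 's/^TH=.*T=np.array(\[[^]]*\])/TH=-0.1279;T=np.array([550.2,48.5])/' h.py
python3 - <<'E'
from h import *
st(); a=get_image('top'); cv2.imwrite('pics/top1.png',a)
cv2.imwrite('pics/crop2.png',cv2.resize(a[135:285,170:370],(800,600),interpolation=cv2.INTER_CUBIC))
E
```

```text
t 5.98 tcp [481.2 101.  151.9] bed [-75.2  43.3] yerr -0.0056 z [-0.001  0.    -1.   ] F [ 1.6 -0.9  0.2] w -0.2
```

View pics/crop2.png

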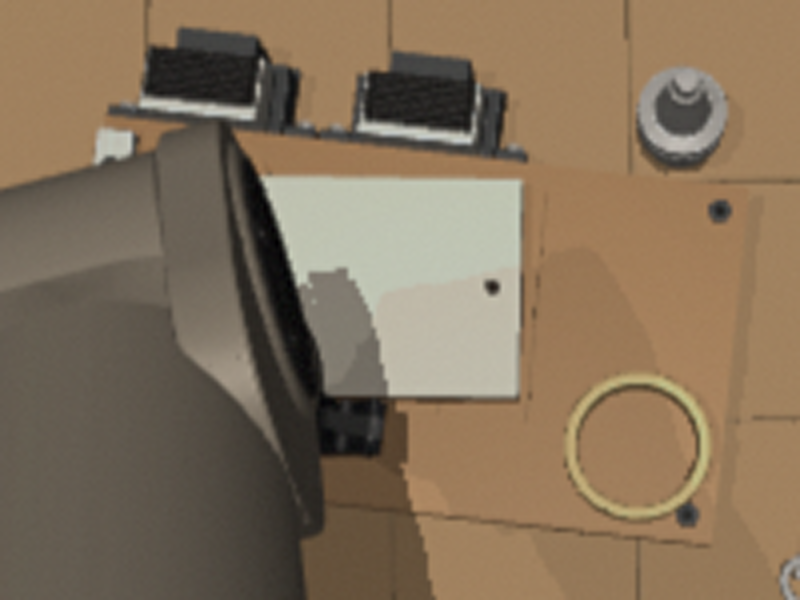

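Both stops are now up: the left strip runs (140,108)–(255,120), as predicted for "up". I descend behind the near edge and push along the board's +x.

play_rows(
  motion=[0,0,-25,0,0,0,0,0,0,-25,0,0,0,0,0,0,-25,0,0,0,0,0,0,-15.5,0,0,0,0,0,0,0,0,0,0,0],
)

```text
clock: 6.45
tcp_pos: [483.7, 102.0, 58.5]
eef_rot: [0.066, 0.998, -0.001, -0.002]
wrist_force: [-1.3, 0.0, -0.5]
width: -0.0
grip_force: 0.0
```

play_rows(
  motion=[4,-0.5,0,0,0,0,0,4,-0.5,0,0,0,0,0,4,-0.5,0,0,0,0,0,4,-0.5,0,0,0,0,0,4,-0.5,0,0,0,0,0],
)

```text
clock: 6.87
tcp_pos: [504.6, 100.0, 61.5]
eef_rot: [0.066, 0.998, 0.0, -0.0]
wrist_force: [-7.4, 1.8, 4.0]
width: -0.1
grip_force: 3.3
```

play_rows(
  motion=[3,-0.4,0,0,0,0,0,3,-0.4,0,0,0,0,0,3,-0.4,0,0,0,0,0,3,-0.4,0,0,0,0,0,0,0,0,0,0,0,0],
)

```text
clock: 7.28
tcp_pos: [516.9, 98.3, 61.4]
eef_rot: [0.066, 0.998, 0.0, 0.0]
wrist_force: [-1.7, 1.5, 1.6]
width: 0.2
grip_force: 1.0
```

```bash
python3 -c "
from h import *
st()"
```

```text
t 7.28 tcp [516.9  98.3  61.4] bed [-39.4  45.2] yerr -0.005 z [ 0.  0. -1.] F [-1.7  1.5  1.6] w 0.2
```

play_rows(
  motion=[2,-0.25,0,0,0,0,0,2,-0.25,0,0,0,0,0,2,-0.25,0,0,0,0,0,0,0,0,0,0,0,0,0,0,0,0,0,0,0],
)

```text
clock: 7.7
tcp_pos: [521.6, 97.7, 61.0]
eef_rot: [0.066, 0.998, 0.0, -0.001]
wrist_force: [-8.2, 3.5, 5.4]
width: 0.0
grip_force: 4.2
```

play_rows(
  motion=[1,-0.13,0,0,0,0,0,1,-0.13,0,0,0,0,0,0,0,0,0,0,0,0,0,0,0,0,0,0,0,0,0,0,0,0,0,0],
)

```text
clock: 8.12
tcp_pos: [521.8, 97.8, 60.7]
eef_rot: [0.066, 0.998, -0.0, -0.002]
wrist_force: [-17.5, 4.6, 12.7]
width: -0.1
grip_force: 9.4
```

play_rows(
  motion=[1,-0.13,0,0,0,0,0,1,-0.13,0,0,0,0,0,0,0,0,0,0,0,0,0,0,0,0,0,0,0,0,0,0,0,0,0,0],
)

```text
clock: 8.53
tcp_pos: [522.1, 97.8, 60.4]
eef_rot: [0.066, 0.998, -0.0, -0.004]
wrist_force: [-27.4, 5.6, 18.4]
width: -0.5
grip_force: 14.1
```

The blank is hard against the stops at about 27 N. I back off and go round to the right edge.

play_rows(
  motion=[-6,0.8,0,0,0,0,0,-6,0.8,0,0,0,0,0,0,0,20,0,0,0,0,0,0,25,0,0,0,0,0,0,15,0,0,0,0],
)

```text
clock: 8.95
tcp_pos: [515.1, 98.3, 122.8]
eef_rot: [0.067, 0.998, 0.0, 0.001]
wrist_force: [-0.2, 0.0, 0.6]
width: -0.0
grip_force: 0.0
```

play_rows(
  motion=[13,-25,0,0,0,0,0,14,-31,0,0,0,0,0,14,-32,0,0,0,0,0,14,-32,0,0,0,0,0,14,-30,0,0,0,0,0],
)

```text
clock: 9.37
tcp_pos: [584.1, -53.7, 121.4]
eef_rot: [0.067, 0.998, -0.0, 0.001]
wrist_force: [0.4, 0.0, 0.1]
width: -0.2
grip_force: 0.0
```

play_rows(
  motion=[0,0,-10,0,0,0,0,0,0,-25,0,0,0,0,0,0,-25,0,0,0,0,0,0,0,0,0,0,0,0,0,0,0,0,0,0],
)

```text
clock: 9.78
tcp_pos: [582.8, -51.7, 60.5]
eef_rot: [0.067, 0.998, -0.0, -0.001]
wrist_force: [-1.1, 0.1, 0.9]
width: -0.2
grip_force: 0.0
```

Run:
```python
from h import *
st(); cv2.imwrite('pics/w2.png',get_image('wrist'))
```

```text
t 9.78 tcp [582.8 -51.7  60.5] bed [ 45.2 -95.3] yerr -0.0052 z [-0.002 -0.    -1.   ] F [-1.1  0.1  0.9] w -0.2
```

View pics/w2.png

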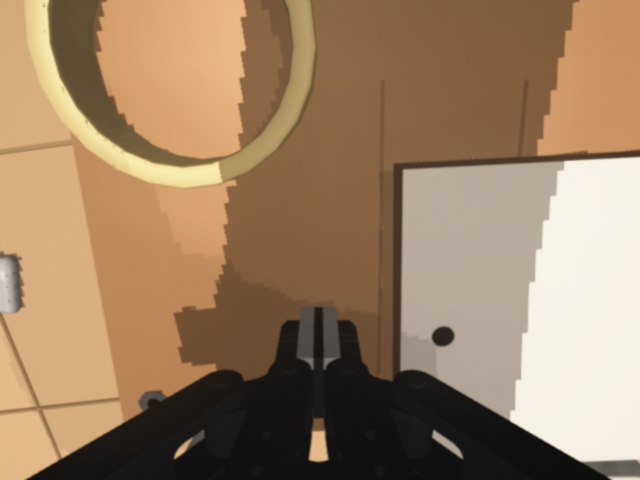

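The blank's right edge is at column ~397, parallel to the tool, and the tape at (170,90) is clear. I push along the board's +y.

play_rows(
  motion=[0.5,4,0,0,0,0,0,0.5,4,0,0,0,0,0,0.5,4,0,0,0,0,0,0.5,4,0,0,0,0,0,0.5,4,0,0,0,0,0],
)

```text
clock: 10.25
tcp_pos: [586.2, -31.6, 61.5]
eef_rot: [0.066, 0.998, -0.0, 0.0]
wrist_force: [-1.6, -7.9, 4.5]
width: 0.5
grip_force: 3.6
```

play_rows(
  motion=[0.5,4,0,0,0,0,0,0.5,4,0,0,0,0,0,0.5,4,0,0,0,0,0,0.5,4,0,0,0,0,0,0.5,4,0,0,0,0,0],
)

```text
clock: 10.67
tcp_pos: [588.0, -12.4, 61.1]
eef_rot: [0.067, 0.998, -0.001, -0.0]
wrist_force: [-3.3, -7.3, 3.4]
width: -0.1
grip_force: 3.5
```

play_rows(
  motion=[0.25,2,0,0,0,0,0,0.25,2,0,0,0,0,0,0.1,1,0,0,0,0,0,0,0,0,0,0,0,0,0,0,0,0,0,0,0],
)

```text
clock: 11.08
tcp_pos: [588.6, -7.0, 61.0]
eef_rot: [0.067, 0.998, -0.0, -0.0]
wrist_force: [-3.7, -5.0, 2.7]
width: 0.0
grip_force: 2.6
```

```bash
python3 -c "
from h import *
st()"
```

```text
t 11.08 tcp [588.6  -7.   61. ] bed [ 45.2 -50.1] yerr -0.0053 z [-0.    -0.001 -1.   ] F [-3.7 -5.   2.7] w 0.0
```

play_rows(
  motion=[0.25,2,0,0,0,0,0,0.12,1,0,0,0,0,0,0,0,0,0,0,0,0,0,0,0,0,0,0,0,0,0,0,0,0,0,0],
)

```text
clock: 11.5
tcp_pos: [589.0, -4.0, 61.0]
eef_rot: [0.067, 0.998, -0.0, -0.0]
wrist_force: [-2.3, -4.6, 2.0]
width: -0.1
grip_force: 2.6
```

play_rows(
  motion=[0.12,1,0,0,0,0,0,0.12,1,0,0,0,0,0,0,0,0,0,0,0,0,0,0,0,0,0,0,0,0,0,0,0,0,0,0],
)

```text
clock: 11.92
tcp_pos: [589.1, -2.8, 61.0]
eef_rot: [0.067, 0.998, -0.001, -0.0]
wrist_force: [-3.5, -8.1, 3.0]
width: -0.1
grip_force: 4.4
```

play_rows(
  motion=[0.12,1,0,0,0,0,0,0.12,1,0,0,0,0,0,0,0,0,0,0,0,0,0,0,0,0,0,0,0,0,0,0,0,0,0,0],
)

```text
clock: 12.33
tcp_pos: [589.1, -2.4, 61.0]
eef_rot: [0.068, 0.998, -0.001, -0.0]
wrist_force: [-4.9, -16.7, 5.4]
width: 0.0
grip_force: 8.4
```

The blank is hard against the fence. Now a final x push midway between the stops, at bed y=65.

play_rows(
  motion=[-0.7,-5,0,0,0,0,0,-0.7,-5,0,0,0,0,0,0,0,20,0,0,0,0,0,0,25,0,0,0,0,0,0,15,0,0,0,0],
)

```text
clock: 12.75
tcp_pos: [588.9, -9.4, 122.7]
eef_rot: [0.066, 0.998, 0.0, 0.001]
wrist_force: [1.1, 0.2, 0.4]
width: -0.0
grip_force: 0.0
```

play_rows(
  motion=[-15.5,26,0,0,0,0,0,-15.5,26,0,0,0,0,0,-15.5,26,0,0,0,0,0,-15.5,26,0,0,0,0,0,-15.5,26,0,0,0,0,0],
)

```text
clock: 13.17
tcp_pos: [510.0, 121.9, 121.1]
eef_rot: [0.066, 0.998, 0.0, 0.0]
wrist_force: [0.5, 0.2, 0.3]
width: -0.2
grip_force: 0.0
```

play_rows(
  motion=[0,0,-10,0,0,0,0,0,0,-25,0,0,0,0,0,0,-25,0,0,0,0,0,0,0,0,0,0,0,0,0,0,0,0,0,0],
)

```text
clock: 13.58
tcp_pos: [510.3, 120.3, 60.4]
eef_rot: [0.066, 0.998, -0.001, -0.001]
wrist_force: [-0.2, 0.2, 0.9]
width: -0.1
grip_force: 0.0
```

play_rows(
  motion=[3,-0.4,0,0,0,0,0,3,-0.4,0,0,0,0,0,3,-0.4,0,0,0,0,0,2,-0.25,0,0,0,0,0,0,0,0,0,0,0,0],
)

```text
clock: 14.0
tcp_pos: [522.8, 119.0, 61.4]
eef_rot: [0.067, 0.998, 0.0, 0.001]
wrist_force: [0.5, 0.5, -0.4]
width: -0.4
grip_force: 0.0
```

```bash
python3 -c "
from h import *
st()"
```

```text
t 14.0 tcp [522.8 119.   61.4] bed [-36.2  66.4] yerr -0.0053 z [ 0.001  0.    -1.   ] F [ 0.5  0.5 -0.4] w -0.4
```

play_rows(
  motion=[1,-0.13,0,0,0,0,0,1,-0.13,0,0,0,0,0,1,-0.13,0,0,0,0,0,0,0,0,0,0,0,0,0,0,0,0,0,0,0],
)

```text
clock: 14.42
tcp_pos: [524.9, 118.6, 60.8]
eef_rot: [0.066, 0.998, -0.0, -0.0]
wrist_force: [-0.9, 0.1, -0.8]
width: -0.1
grip_force: 0.0
```

play_rows(
  motion=[1,-0.13,0,0,0,0,0,1,-0.13,0,0,0,0,0,0,0,0,0,0,0,0,0,0,0,0,0,0,0,0,0,0,0,0,0,0],
)

```text
clock: 14.83
tcp_pos: [525.8, 118.5, 60.6]
eef_rot: [0.066, 0.998, -0.0, -0.001]
wrist_force: [-6.1, 1.1, 4.3]
width: 0.1
grip_force: 3.3
```

play_rows(
  motion=[1,-0.13,0,0,0,0,0,1,-0.13,0,0,0,0,0,1,-0.13,0,0,0,0,0,0,0,0,0,0,0,0,0,0,0,0,0,0,0],
)

```text
clock: 15.25
tcp_pos: [526.4, 118.7, 60.2]
eef_rot: [0.066, 0.998, -0.0, -0.003]
wrist_force: [-20.6, 4.4, 15.9]
width: 0.3
grip_force: 10.9
```

play_rows(
  motion=[-4,0.5,0,0,0,0,0,-10,1.3,0,0,0,0,0,-10,1.3,20,0,0,0,0,-20,0,30,0,0,0,0,-20,0,30,0,0,0,0],
)

```text
clock: 15.67
tcp_pos: [464.5, 120.7, 140.9]
eef_rot: [0.067, 0.998, -0.001, -0.001]
wrist_force: [0.1, 0.1, 1.3]
width: 0.2
grip_force: 0.0
```

play_rows(
  motion=[0,30,20,0,0,0,0,0,40,10,0,0,0,0,0,40,0,0,0,0,0,0,40,0,0,0,0,0,0,0,0,0,0,0,0],
)

```text
clock: 16.08
tcp_pos: [464.5, 279.2, 171.2]
eef_rot: [0.063, 0.998, 0.002, 0.0]
wrist_force: [-1.5, 1.4, -0.4]
width: -0.2
grip_force: 0.0
```

Run:
```python
from h import *
st(); a=get_image('top'); cv2.imwrite('pics/top2.png',a)
cv2.imwrite('pics/crop3.png',cv2.resize(a[135:285,170:370],(800,600),interpolation=cv2.INTER_CUBIC))
```

```text
t 16.08 tcp [464.5 279.2 171.2] bed [-114.4  217.9] yerr 0.0027 z [ 0.001  0.003 -1.   ] F [-1.5  1.4 -0.4] w -0.2
```

View pics/crop3.png

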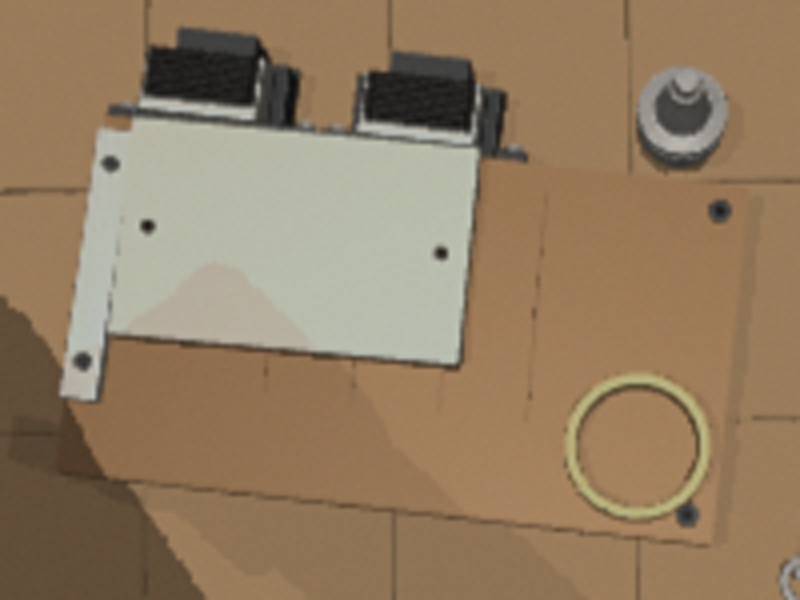

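The stops are up, and the blank touches near the stops with its left edge along the fence. Its edges look slightly off square (.09 against the board's .11), so I measure finely.

```bash
cat > ang.py <<'E'
from h import *
def run(im):
    c=cal('top');g=cv2.cvtColor(im,cv2.COLOR_BGR2GRAY).astype(float); o=np.array([170,135])
    def blob(p,z):
        u,v=(np.array(p)/4+o-.375).round().astype(int); w=g[v-3:v+4,u-3:u+4]; m=np.clip(np.median(w)-12-w,0,None)
        yy,xx=np.mgrid[-3:4,-3:4]; return ray('top',[(u+(m*xx).sum()/m.sum(),v+(m*yy).sum()/m.sum())],z,c)[0,:2]
    def edge(a,b,z,chan=None):
        # subpixel gradient peak along normals
        a=np.array(a)/4+o-.375;b=np.array(b)/4+o-.375;d=(b-a)/np.linalg.norm(b-a);n=np.array([-d[1],d[0]]);P=[]
        s=np.arange(-3,3.01,.25); G=cv2.GaussianBlur(g,(0,0),.7).astype(np.float32)
        for f in np.linspace(.1,.9,40):
            q=(a+f*(b-a))[None]+s[:,None]*n
            pr=cv2.remap(G,q[:,0].astype(np.float32),q[:,1].astype(np.float32),cv2.INTER_CUBIC).ravel()
            w=np.abs(np.gradient(pr)); w=np.where(w>.6*w.max(),w,0); P.append(a+f*(b-a)+n*(w*s).sum()/w.sum())
        W=ray('top',P,z,c)[:,:2]; vx,vy,x,y=cv2.fitLine(W.astype(np.float32),cv2.DIST_HUBER,0,.01,.01).ravel()
        return np.arctan2(vy,vx),np.array([x,y])
    return blob,edge
def w(a): return (a+np.pi/4)%(np.pi/2)-np.pi/4
E
python3 - <<'E'
from ang import *
im=cv2.imread('pics/top2.png');blob,edge=run(im);im0=cv2.imread('pics/top0.png');b0,e0=run(im0)
f=b0((111,163),57)-b0((83,361),57); print('fence screws',w(np.arctan2(*f[::-1])),np.linalg.norm(f))
for nm,a,b,z in[('bed near',(70,476),(700,545),45),('bed right',(712,540),(745,200),45),('fence out',(97,135),(63,392),57),('fence in',(134,138),(100,395),57)]:
    print(nm,round(w(e0(a,b,z)[0]),4))
h1,h2=blob((148,227),63),blob((441,253),63); print('holes',w(np.arctan2(*(h1-h2)[::-1])),np.linalg.norm(h1-h2),'mid bed',w2b((h1+h2)/2))
for nm,a,b,z in[('bl near',(107,334),(458,366),63),('bl right',(460,362),(478,150),63),('bl left',(107,330),(132,125),63),('strip a',(140,110),(255,122),69),('strip b',(357,133),(474,146),69)]:
    t,p=edge(a,b,z);print(nm,round(w(t),4),w2b(p).round(1))
E
```

```text
fence screws -0.12922584516442426 110.02418496933504
bed near -0.1271
bed right -0.137
fence out -0.1269
fence in -0.1327
holes -0.11076828052360721 159.9462048253948 mid bed [38.12418048 62.96874554]
bl near -0.1107 [-21.7  79.1]
bl right -0.1115 [ 39.7 -31.5]
bl left -0.0841 [ 30.  158.9]
strip a -0.1145 [ 99.2 121.2]
strip b -0.0661 [104.2   1.9]
```

The blank is still about 0.018 rad ccw, with a ~2 mm gap at the left stop. I push the near edge on the left side, at bed y≈115, to close it.

play_rows(
  motion=[10.6,-22,0,0,0,0,0,10.6,-22,0,0,0,0,0,10.6,-22,0,0,0,0,0,10.6,-22,-10,0,0,0,0,10.6,-22.5,-20,0,0,0,0],
)

```text
clock: 16.55
tcp_pos: [520.1, 159.3, 142.3]
eef_rot: [0.067, 0.998, 0.001, 0.002]
wrist_force: [0.8, 1.0, -0.4]
width: -0.6
grip_force: 0.0
```

play_rows(
  motion=[0,0,-25,0,0,0,0,0,0,-25,0,0,0,0,0,0,-20,0,0,0,0,0,0,-10,0,0,0,0,0,0,0,0,0,0,0],
)

```text
clock: 16.97
tcp_pos: [517.5, 159.5, 59.0]
eef_rot: [0.067, 0.998, -0.001, -0.001]
wrist_force: [-0.5, -0.1, -0.9]
width: -0.1
grip_force: 0.0
```

play_rows(
  motion=[3,-0.4,0,0,0,0,0,3,-0.4,0,0,0,0,0,3,-0.4,0,0,0,0,0,1,-0.13,0,0,0,0,0,0,0,0,0,0,0,0],
)

```text
clock: 17.38
tcp_pos: [529.6, 159.4, 61.5]
eef_rot: [0.066, 0.998, 0.0, 0.001]
wrist_force: [-1.0, 0.2, -0.8]
width: 0.3
grip_force: 0.0
```

```bash
python3 -c "
from h import *
st()"
```

```text
t 17.38 tcp [529.6 159.4  61.5] bed [-34.5 107.3] yerr -0.0051 z [ 0.001  0.001 -1.   ] F [-1.   0.2 -0.8] w 0.3
```

play_rows(
  motion=[1,-0.13,0,0,0,0,0,1,-0.13,0,0,0,0,0,1,-0.13,0,0,0,0,0,0,0,0,0,0,0,0,0,0,0,0,0,0,0],
)

```text
clock: 17.8
tcp_pos: [531.3, 159.2, 60.8]
eef_rot: [0.066, 0.998, 0.0, -0.001]
wrist_force: [-5.1, 1.8, 4.1]
width: 0.3
grip_force: 2.6
```

play_rows(
  motion=[1,-0.13,0,0,0,0,0,1,-0.13,0,0,0,0,0,0,0,0,0,0,0,0,0,0,0,0,0,0,0,0,0,0,0,0,0,0],
)

```text
clock: 18.22
tcp_pos: [533.3, 159.2, 60.8]
eef_rot: [0.066, 0.998, 0.0, -0.001]
wrist_force: [-5.0, 2.8, 2.4]
width: 0.2
grip_force: 2.4
```

play_rows(
  motion=[1,-0.13,0,0,0,0,0,1,-0.13,0,0,0,0,0,0,0,0,0,0,0,0,0,0,0,0,0,0,0,0,0,0,0,0,0,0],
)

```text
clock: 18.63
tcp_pos: [533.6, 159.2, 60.6]
eef_rot: [0.066, 0.998, -0.0, -0.002]
wrist_force: [-14.9, 5.0, 12.7]
width: -0.1
grip_force: 7.8
```

play_rows(
  motion=[1,-0.13,0,0,0,0,0,0,0,0,0,0,0,0,0,0,0,0,0,0,0,0,0,0,0,0,0,0,0,0,0,0,0,0,0],
)

```text
clock: 19.05
tcp_pos: [533.7, 159.2, 60.5]
eef_rot: [0.066, 0.998, -0.0, -0.003]
wrist_force: [-20.0, 4.9, 16.0]
width: 0.2
grip_force: 10.7
```

Hard against the stops. Now a gentle y push at the right edge, near its near end (bed x≈10).

play_rows(
  motion=[-7,0.9,0,0,0,0,0,-7,0.9,0,0,0,0,0,0,0,20,0,0,0,0,0,0,25,0,0,0,0,0,0,15,0,0,0,0],
)

```text
clock: 19.47
tcp_pos: [523.2, 159.9, 122.5]
eef_rot: [0.067, 0.998, 0.0, 0.001]
wrist_force: [1.5, 0.7, 0.5]
width: -0.0
grip_force: 0.0
```

play_rows(
  motion=[6,-34.6,0,0,0,0,0,6,-34.6,0,0,0,0,0,6,-34.6,0,0,0,0,0,6,-34.6,0,0,0,0,0,6,-34.6,0,0,0,0,0],
)

```text
clock: 19.88
tcp_pos: [552.9, -14.6, 121.0]
eef_rot: [0.066, 0.998, -0.0, 0.0]
wrist_force: [0.4, 0.2, -0.2]
width: -0.0
grip_force: 0.0
```

play_rows(
  motion=[0,0,-10,0,0,0,0,0,0,-25,0,0,0,0,0,0,-25,0,0,0,0,0,0,0,0,0,0,0,0,0,0,0,0,0,0],
)

```text
clock: 20.3
tcp_pos: [552.1, -13.1, 60.3]
eef_rot: [0.067, 0.998, -0.0, -0.001]
wrist_force: [0.7, -0.4, 0.0]
width: -0.1
grip_force: 0.0
```

play_rows(
  motion=[0.4,3,0,0,0,0,0,0.4,3,0,0,0,0,0,0.4,3,0,0,0,0,0,0.12,1,0,0,0,0,0,0,0,0,0,0,0,0],
)

```text
clock: 20.72
tcp_pos: [554.6, -2.3, 61.4]
eef_rot: [0.066, 0.998, 0.0, 0.0]
wrist_force: [0.2, 0.1, 1.1]
width: 0.4
grip_force: 0.0
```

```bash
python3 -c "
from h import *
st()"
```

```text
t 20.72 tcp [554.6  -2.3  61.4] bed [ 10.8 -49.8] yerr -0.0041 z [ 0.001  0.    -1.   ] F [0.2 0.1 1.1] w 0.4
```

play_rows(
  motion=[0.25,2,0,0,0,0,0,0.12,1,0,0,0,0,0,0.12,1,0,0,0,0,0,0,0,0,0,0,0,0,0,0,0,0,0,0,0],
)

```text
clock: 21.13
tcp_pos: [554.7, 0.8, 60.8]
eef_rot: [0.066, 0.998, -0.0, -0.0]
wrist_force: [-0.1, -1.4, 1.8]
width: -0.1
grip_force: 0.7
```

play_rows(
  motion=[0.12,1,0,0,0,0,0,0.12,1,0,0,0,0,0,0,0,0,0,0,0,0,0,0,0,0,0,0,0,0,0,0,0,0,0,0],
)

```text
clock: 21.55
tcp_pos: [554.8, 2.6, 60.8]
eef_rot: [0.067, 0.998, -0.0, -0.0]
wrist_force: [-1.5, -4.5, 2.1]
width: 0.3
grip_force: 2.6
```

play_rows(
  motion=[0.12,1,0,0,0,0,0,0.12,1,0,0,0,0,0,0,0,0,0,0,0,0,0,0,0,0,0,0,0,0,0,0,0,0,0,0],
)

```text
clock: 21.97
tcp_pos: [554.8, 3.0, 60.8]
eef_rot: [0.067, 0.998, -0.001, -0.0]
wrist_force: [-2.8, -14.6, 3.2]
width: 0.1
grip_force: 6.9
```

play_rows(
  motion=[0.12,1,0,0,0,0,0,0,0,0,0,0,0,0,0,0,0,0,0,0,0,0,0,0,0,0,0,0,0,0,0,0,0,0,0],
)

```text
clock: 22.38
tcp_pos: [554.8, 3.2, 60.8]
eef_rot: [0.068, 0.998, -0.001, -0.0]
wrist_force: [-3.6, -17.6, 3.1]
width: 0.1
grip_force: 9.1
```

play_rows(
  motion=[-0.6,-5,0,0,0,0,0,-0.6,-5,0,0,0,0,0,0,-5,25,0,0,0,0,0,-10,30,0,0,0,0,0,-30,25,0,0,0,0],
)

```text
clock: 22.8
tcp_pos: [554.4, -45.6, 141.9]
eef_rot: [0.064, 0.998, 0.001, -0.0]
wrist_force: [2.5, -0.4, 0.5]
width: 0.2
grip_force: 0.0
```

play_rows(
  motion=[0,-40,5,0,0,0,0,0,-40,0,0,0,0,0,0,-40,0,0,0,0,0,0,-20,0,0,0,0,0,0,0,0,0,0,0,0],
)

```text
clock: 23.22
tcp_pos: [553.4, -194.3, 146.2]
eef_rot: [0.069, 0.998, -0.001, 0.0]
wrist_force: [-0.5, 0.6, -0.0]
width: 0.0
grip_force: 0.0
```

Run:
```python
from ang import *
st(); im=get_image('top'); cv2.imwrite('pics/top3.png',im);blob,edge=run(im)
h1,h2=blob((148,227),63),blob((441,253),63); print('holes',w(np.arctan2(*(h1-h2)[::-1])),np.linalg.norm(h1-h2),'mid bed',w2b((h1+h2)/2))
for nm,a,b,z in[('bl near',(107,334),(458,366),63),('bl right',(460,362),(478,150),63),('fence out',(97,135),(63,392),57),('bed near',(70,476),(700,545),45)]:
    t,p=edge(a,b,z);print(nm,round(w(t),4),w2b(p).round(1))
f=blob((111,163),57)-blob((83,361),57); print('fence screws',w(np.arctan2(*f[::-1])))
cv2.imwrite('pics/crop4.png',cv2.resize(im[135:285,170:370],(800,600),interpolation=cv2.INTER_CUBIC))
```

```text
t 23.22 tcp [ 553.4 -194.3  146.2] bed [  34.2 -240.5] yerr -0.0107 z [ 0.001 -0.002 -1.   ] F [-0.5  0.6 -0. ] w 0.0
holes -0.1330323813176899 160.2523066324809 mid bed [40.02553452 64.05200404]
bl near -0.1334 [-19.6  55.8]
bl right -0.1329 [ 39.7 -30.4]
fence out -0.127 [ 15.4 178.3]
bed near -0.1291 [-101.1   -3.9]
fence screws -0.12913233803108848
```

View pics/crop4.png

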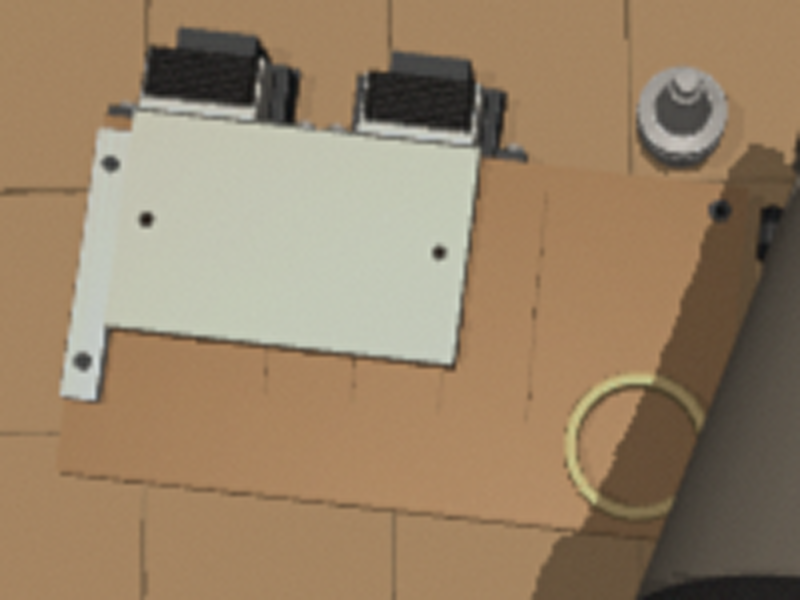

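The blank is square (−0.133 against the board's −0.129) at bed (40,64), with both stops up. Now I press the right stop's pad at (420,98).

play_rows(
  motion=[8,40,0,0,0,0,0,8,40,0,0,0,0,0,8,40,0,0,0,0,0,8,40,0,0,0,0,0,8,40,0,0,0,0,0],
)

```text
clock: 23.68
tcp_pos: [594.0, 14.5, 145.9]
eef_rot: [0.066, 0.998, 0.0, 0.0]
wrist_force: [0.5, -0.1, 0.8]
width: 0.0
grip_force: 0.0
```

play_rows(
  motion=[18,6.5,0,0,0,0,0,20,6.5,0,0,0,0,0,20,6.5,0,0,0,0,0,20,11.5,0,0,0,0,0,0,0,0,0,0,0,0],
)

```text
clock: 24.1
tcp_pos: [674.6, 46.6, 145.4]
eef_rot: [0.064, 0.998, 0.001, 0.001]
wrist_force: [-1.3, 1.3, 0.2]
width: -0.1
grip_force: 0.0
```

Run:
```python
from h import *
st(); print('goal',b2w((122.2,5.4)))
```

```text
t 24.1 tcp [674.6  46.6 145.4] bed [123.7  14. ] yerr -0.0006 z [ 0.001  0.002 -1.   ] F [-1.3  1.3  0.2] w -0.1
goal [672.09064145  38.2690896 ]
```

play_rows(
  motion=[0,-7,-10,0,0,0,0,0,0,-20,0,0,0,0,0,0,-20,0,0,0,0,0,0,-10,0,0,0,0,0,0,0,0,0,0,0],
)

```text
clock: 24.52
tcp_pos: [669.9, 34.8, 83.0]
eef_rot: [0.066, 0.998, -0.0, -0.002]
wrist_force: [0.3, 0.7, -0.5]
width: -0.2
grip_force: 0.0
```

Run:
```python
from h import *
st(); a=get_image('wrist'); cv2.imwrite('pics/w3.png',a)
```

```text
t 24.52 tcp [669.9  34.8  83. ] bed [120.5   1.7] yerr -0.0048 z [-0.004 -0.001 -1.   ] F [ 0.3  0.7 -0.5] w -0.2
```

View pics/w3.png

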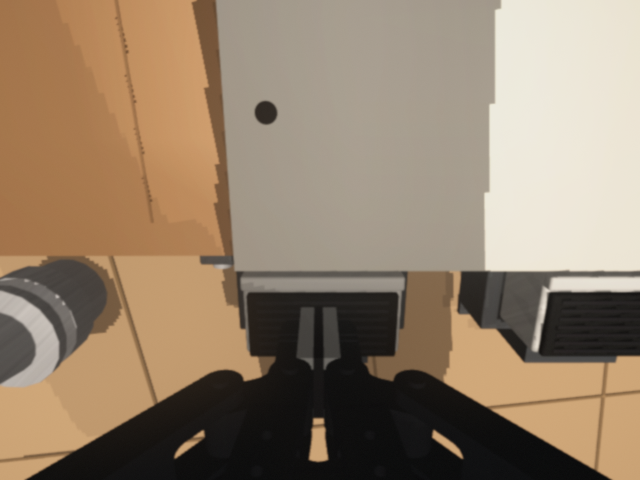

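The closed tips (columns 300–338, from row 308) sit over the right pad (248–398, 292–356), and the blank is flush to both strips. I nudge 1.5 mm inward and press.

play_rows(
  motion=[-1.5,0.5,0,0,0,0,0,0,0,-2,0,0,0,0,0,0,-3,0,0,0,0,0,0,-3,0,0,0,0,0,0,0,0,0,0,0],
)

```text
clock: 24.98
tcp_pos: [670.9, 35.6, 77.8]
eef_rot: [0.066, 0.998, 0.0, 0.0]
wrist_force: [1.4, -0.3, 1.9]
width: 0.2
grip_force: 1.0
```

play_rows(
  motion=[0,0,-3,0,0,0,0,0,0,-3,0,0,0,0,0,0,-3,0,0,0,0,0,0,-3,0,0,0,0,0,0,0,0,0,0,0],
)

```text
clock: 25.4
tcp_pos: [670.6, 35.5, 65.2]
eef_rot: [0.066, 0.998, -0.0, -0.0]
wrist_force: [1.0, 0.4, 3.3]
width: -0.1
grip_force: 1.4
```

```bash
python3 -c "
from h import *
st()"
```

```text
t 25.4 tcp [670.6  35.5  65.2] bed [121.1   2.5] yerr -0.0049 z [-0. -0. -1.] F [1.  0.4 3.3] w -0.1
```

play_rows(
  motion=[0,0,-3,0,0,0,0,0,0,-3,0,0,0,0,0,0,-3,0,0,0,0,0,0,-3,0,0,0,0,0,0,-2,0,0,0,0],
)

```text
clock: 25.82
tcp_pos: [670.6, 35.5, 51.6]
eef_rot: [0.066, 0.998, 0.0, 0.0]
wrist_force: [0.5, 1.1, 5.0]
width: -0.1
grip_force: 2.7
```

play_rows(
  motion=[0,0,-1,0,0,0,0,0,0,-1,0,0,0,0,0,0,0,0,0,0,0,0,0,0,0,0,0,0,0,0,0,0,0,0,0],
)

```text
clock: 26.23
tcp_pos: [670.6, 35.5, 49.9]
eef_rot: [0.066, 0.998, -0.0, 0.0]
wrist_force: [0.1, 0.6, 4.5]
width: 0.2
grip_force: 2.1
```

play_rows(
  motion=[0,0,-1,0,0,0,0,0,0,-1,0,0,0,0,0,0,0,0,0,0,0,0,0,0,0,0,0,0,0,0,0,0,0,0,0],
)

```text
clock: 26.65
tcp_pos: [670.6, 35.6, 47.9]
eef_rot: [0.066, 0.998, 0.0, 0.0]
wrist_force: [0.2, 0.2, 5.8]
width: -0.3
grip_force: 2.9
```

play_rows(
  motion=[0,0,-1,0,0,0,0,0,0,-1,0,0,0,0,0,0,0,0,0,0,0,0,0,0,0,0,0,0,0,0,0,0,0,0,0],
)

```text
clock: 27.07
tcp_pos: [670.7, 35.5, 46.5]
eef_rot: [0.066, 0.998, 0.0, 0.0]
wrist_force: [-2.7, 0.8, 14.4]
width: 0.3
grip_force: 7.1
```

play_rows(
  motion=[0,0,-0.7,0,0,0,0,0,0,0,0,0,0,0,0,0,0,0,0,0,0,0,0,0,0,0,0,0,0,0,0,0,0,0,0],
)

```text
clock: 27.48
tcp_pos: [670.7, 35.5, 46.0]
eef_rot: [0.066, 0.998, 0.0, 0.0]
wrist_force: [-3.4, 0.7, 17.4]
width: 0.1
grip_force: 8.5
```

The end was felt. I release and go to the left stop.

play_rows(
  motion=[0,0,4,0,0,0,0,0,0,6,0,0,0,0,0,0,15,0,0,0,0,0,0,20,0,0,0,0,0,0,10,0,0,0,0],
)

```text
clock: 27.9
tcp_pos: [671.1, 35.2, 102.6]
eef_rot: [0.067, 0.998, 0.0, 0.001]
wrist_force: [1.8, 0.0, -0.0]
width: -0.1
grip_force: 0.0
```

play_rows(
  motion=[3.8,30,0,0,0,0,0,3.8,30,0,0,0,0,0,3.8,30,0,0,0,0,0,3.9,31,0,0,0,0,0,0,0,0,0,0,0],
)

```text
schema error: expected a multiple of 7 numbers
```

play_rows(
  motion=[0,0,-10,0,0,0,0,0,0,-5,0,0,0,0,0,0,-3,0,0,0,0,0,0,0,0,0,0,0,0,0,0,0,0,0,0],
)

```text
clock: 28.32
tcp_pos: [670.2, 35.4, 81.4]
eef_rot: [0.066, 0.998, -0.0, -0.001]
wrist_force: [0.0, 0.0, 0.1]
width: -0.1
grip_force: 0.0
```

Run:
```python
from h import *
st(); a=get_image('top'); cv2.imwrite('pics/top4.png',a); cv2.imwrite('pics/w4.png',get_image('wrist'))
```

```text
t 28.32 tcp [670.2  35.4  81.4] bed [120.7   2.3] yerr -0.0049 z [-0.001 -0.    -1.   ] F [0.  0.  0.1] w -0.1
```

View pics/w4.png

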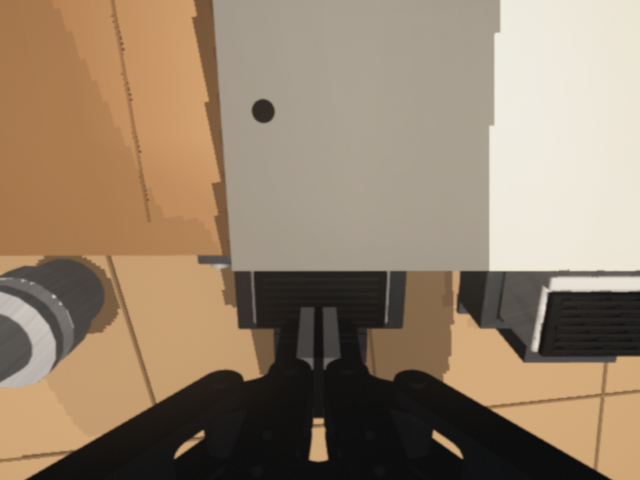

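One call was refused (a digit was missing), so the arm stayed over the right stop without contact. The picture shows the right stop down (pad 255–386, rows 271–328) and the blank unmoved. Now the left one.

play_rows(
  motion=[0,0,20,0,0,0,0,3.8,40,0,0,0,0,0,5.8,40,0,0,0,0,0,5.9,41,0,0,0,0,0,0,0,0,0,0,0,0],
)

```text
clock: 28.83
tcp_pos: [685.9, 167.6, 102.0]
eef_rot: [0.062, 0.998, 0.002, -0.0]
wrist_force: [-1.0, 1.3, -0.7]
width: -0.2
grip_force: 0.0
```

play_rows(
  motion=[0,0,-10,0,0,0,0,0,0,-8,0,0,0,0,0,0,0,0,0,0,0,0,0,0,0,0,0,0,0,0,0,0,0,0,0],
)

```text
clock: 29.25
tcp_pos: [686.2, 155.1, 84.1]
eef_rot: [0.067, 0.998, -0.0, -0.0]
wrist_force: [0.5, 0.2, 0.9]
width: -0.3
grip_force: 0.0
```

```bash
python3 -c "
from h import *
st()"
```

```text
t 29.25 tcp [686.2 155.1  84.1] bed [121.3 123. ] yerr -0.0067 z [-0. -0. -1.] F [0.5 0.2 0.9] w -0.3
```

play_rows(
  motion=[0,1.5,-3,0,0,0,0,0,0,-3,0,0,0,0,0,0,-3,0,0,0,0,0,0,-3,0,0,0,0,0,0,-3,0,0,0,0],
)

```text
clock: 29.67
tcp_pos: [686.6, 157.7, 69.2]
eef_rot: [0.067, 0.998, -0.0, 0.0]
wrist_force: [2.1, -2.8, 5.7]
width: 0.3
grip_force: 2.6
```

play_rows(
  motion=[0,0,-3,0,0,0,0,0,0,-3,0,0,0,0,0,0,-3,0,0,0,0,0,0,-3,0,0,0,0,0,0,-3,0,0,0,0],
)

```text
clock: 30.08
tcp_pos: [686.6, 157.7, 54.2]
eef_rot: [0.067, 0.998, -0.0, 0.0]
wrist_force: [1.5, -1.9, 6.4]
width: 0.3
grip_force: 3.4
```

play_rows(
  motion=[0,0,-2,0,0,0,0,0,0,-1,0,0,0,0,0,0,0,0,0,0,0,0,0,0,0,0,0,0,0,0,0,0,0,0,0],
)

```text
clock: 30.5
tcp_pos: [686.3, 157.9, 51.3]
eef_rot: [0.066, 0.998, -0.0, 0.0]
wrist_force: [2.8, -2.2, 4.0]
width: 0.2
grip_force: 2.1
```

play_rows(
  motion=[0,0,-1,0,0,0,0,0,0,-1,0,0,0,0,0,0,0,0,0,0,0,0,0,0,0,0,0,0,0,0,0,0,0,0,0],
)

```text
clock: 30.92
tcp_pos: [686.1, 157.9, 49.2]
eef_rot: [0.066, 0.998, -0.0, 0.0]
wrist_force: [2.9, -2.6, 4.4]
width: 0.2
grip_force: 2.2
```

play_rows(
  motion=[0,0,-1,0,0,0,0,0,0,-1,0,0,0,0,0,0,0,0,0,0,0,0,0,0,0,0,0,0,0,0,0,0,0,0,0],
)

```text
clock: 31.33
tcp_pos: [686.2, 158.0, 47.5]
eef_rot: [0.066, 0.998, 0.0, 0.0]
wrist_force: [1.6, -3.2, 9.1]
width: 0.4
grip_force: 4.3
```

play_rows(
  motion=[0,0,-1,0,0,0,0,0,0,0,0,0,0,0,0,0,0,0,0,0,0,0,0,0,0,0,0,0,0,0,0,0,0,0,0],
)

```text
clock: 31.75
tcp_pos: [686.2, 158.0, 46.7]
eef_rot: [0.066, 0.998, 0.0, 0.0]
wrist_force: [-1.0, -3.5, 12.7]
width: -0.5
grip_force: 6.3
```

One more mm to match the earlier ends, then I release, go up and aside, and look.

play_rows(
  motion=[0,0,-0.8,0,0,0,0,0,0,0,0,0,0,0,0,0,0,0,0,0,0,0,0,0,0,0,0,0,0,0,0,0,0,0,0],
)

```text
clock: 32.17
tcp_pos: [686.2, 158.0, 46.2]
eef_rot: [0.066, 0.998, 0.0, 0.0]
wrist_force: [-2.0, -3.3, 16.0]
width: 0.1
grip_force: 7.9
```

play_rows(
  motion=[0,0,4,0,0,0,0,0,0,6,0,0,0,0,0,0,20,0,0,0,0,0,0,30,0,0,0,0,0,0,30,0,0,0,0],
)

```text
clock: 32.58
tcp_pos: [684.7, 158.3, 135.2]
eef_rot: [0.066, 0.998, -0.0, -0.002]
wrist_force: [0.6, 0.4, 0.8]
width: -0.5
grip_force: 0.0
```

play_rows(
  motion=[0,0,30,0,0,0,0,0,0,30,0,0,0,0,0,20,30,0,0,0,0,0,40,0,0,0,0,0,40,0,0,0,0,0,0],
)

```text
clock: 33.0
tcp_pos: [721.0, 229.6, 228.0]
eef_rot: [0.061, 0.998, 0.004, -0.001]
wrist_force: [-1.2, 5.0, -0.8]
width: 0.1
grip_force: 0.0
```

play_rows(
  motion=[-20,35,0,0,0,0,0,-20,35,0,0,0,0,0,-20,35,0,0,0,0,0,-20,30,0,0,0,0,0,0,0,0,0,0,0,0],
)

```text
clock: 33.42
tcp_pos: [639.9, 362.3, 224.3]
eef_rot: [0.061, 0.998, 0.001, -0.002]
wrist_force: [-0.4, 1.9, -0.4]
width: 0.2
grip_force: 0.0
```

Run:
```python
from ang import *
st(); im=get_image('top'); cv2.imwrite('pics/top5.png',im);blob,edge=run(im)
h1,h2=blob((148,220),63),blob((440,253),63); print('holes',w(np.arctan2(*(h1-h2)[::-1])),np.linalg.norm(h1-h2),'mid bed',w2b((h1+h2)/2))
for nm,a,b,z in[('bl near',(107,328),(456,366),63),('bl right',(460,362),(478,150),63),('fence out',(97,135),(63,392),57),('bed near',(70,476),(700,545),45)]:
    t,p=edge(a,b,z);print(nm,round(w(t),4),w2b(p).round(1))
cv2.imwrite('pics/crop5.png',cv2.resize(im[135:285,170:370],(800,600),interpolation=cv2.INTER_CUBIC))
```

```text
t 33.42 tcp [639.9 362.3 224.3] bed [ 49.  322.7] yerr 0.0051 z [-0.005  0.003 -1.   ] F [-0.4  1.9 -0.4] w 0.2
holes -0.1330228738260466 160.26698583951136 mid bed [40.02125809 64.04883838]
bl near -0.132 [-19.6  65. ]
bl right -0.1329 [ 39.7 -30.4]
fence out -0.1299 [ 13.3 178.4]
bed near -0.126 [-101.1   -3.1]
```

View pics/crop5.png

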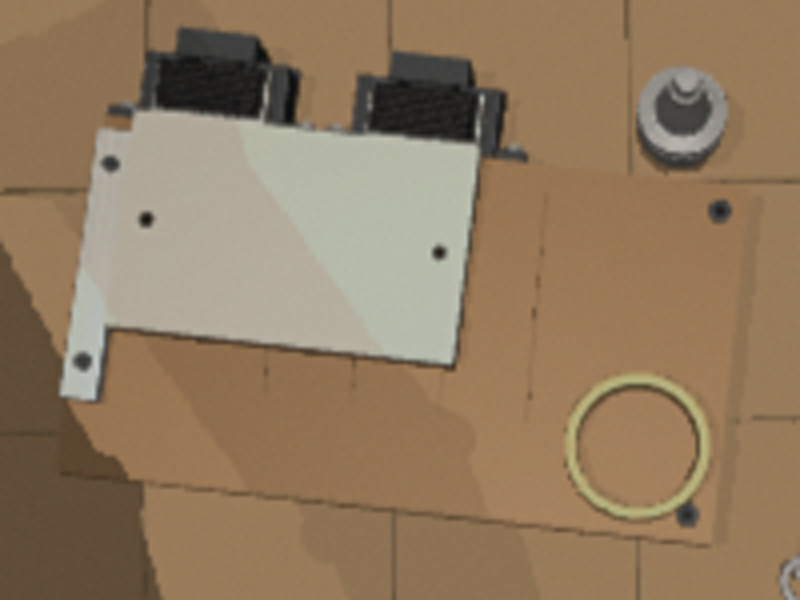

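Both stops are down: the pads' far edges are at (160,55) and (372,78), as the left one looked when latched at the start. The blank has not moved, so I hand in.

```bash
python3 -c "
from rig import bot
print(bot.close_job())"
```

```text
the job is handed in; nothing more can be done
None
```

I handed the job in at about 33 s, with no verdict returned: both stops look latched flush, and the blank measures square against the stops and fence (about bed x 40, y 64 mm, within roughly 0.005 rad), unmoved by the presses.

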